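# Change over the top drawers of the key-blank cabinet

## Robot

A 6-joint arm with a two-finger parallel gripper is mounted at the origin on a cart in front of the work surface, level with it; the furniture and walls round the work are solid. World frame = base frame: x ahead of the robot, y to its left, z up, the work surface at z = 0. Lengths are in m, angles in rad, forces in N, time in s.
With the tool pointing down it reaches from about 0.4 to 0.825 m from the base axis. Payload 7 kg.
Tool frame: the origin (TCP) lies on the centre line of the jaws, within the pads' length; the fingertips stand 14 mm ahead of it and the grasp point (between the pads) lies 5 mm behind it; z points along the fingers, y is the line along which they close (so a half turn about z gives the same grasp; the last joint's range is limited). The gripper opens to 88 mm and grips with 3 to 60 N. Pads are 19 mm wide; open, the fingers measure 130 mm over their backs; the gripper's body (78 mm by 193 mm) begins 47 mm behind the grasp point.
Start: joints at [1.443, 0.359, 0.012, 0, -1.224, -0.288], TCP at [0.273, 0.617, 0.241] pointing down, gripper open.
Joint ranges: [-3.07, 3.07], [-1.43, 2.12], [-1.02, 1.25], [-3.03, 1.67], [-3.05, -0], [-3.03, 3.03]. Speed limits (rad/s): [2.39, 2.39, 3.01, 3.14, 3.14, 3.14].

## Interface

Orientations are given as [roll, pitch, yaw] about the fixed x, y, z axes, in that order (R = Rz(yaw) Ry(pitch) Rx(roll)).
In Python, from station import arm gives the robot as it stands.
- The arm moves only by the tool move_arm, never from a script. Its argument "rows" is a list of rows, each an object with "translation": the shift along the tool's x, y, z in cm, a list of three; "rot": the turn, a rotation vector about the tool's x, y, z in degrees, a list of three; "hand": the closure, from 0 (fully open) to 1 (shut). A call has 1 to 8 rows; each row is the pose to reach, as a shift and turn from the pose commanded when the call began, along the tool's axes at that moment; what a row does not reach only later rows make up. A row lasts 1/12 s, in which the tool goes at most 41.7 mm and 7.16 degrees, less where a joint would pass 70% of its speed; a pose out of reach is approached as far as the arm can. A call with a gripper value outside its range is refused whole. The fingers move at their own pace and stop on an object; "squeeze" is the grip in N (left out, the last holds). Time passes only in rows, so rows that repeat a pose let the fingers close. It gives the time, the measured TCP pose, the force, the opening and the grip force at its end, in the units of the state.
- arm.get_state(): the state, without advancing time (a new reading comes with each control period).
- arm.grab_frame(name): name is "scene" or "top"; returns (picture, depth): 420x560x3 uint8, red, green, blue; 420x560 float32, m along the optical axis (not along the pixel's ray), 0 where there is no reading.
- arm.camera_params(name): a dict with "vfov" (degrees; the focal length in pixels is half the picture's height over the tangent of half this angle, whatever the lens; pixels are square), "cx", "cy" (the principal point, pixels), "position" and "orientation" of the camera in the world. Camera axes: x right, y down, z forward; pixel columns grow to the right and rows downward; lengths in m; the calibration is good to about 2 mm. A picture is of the moment at which its call begins. camera_params takes no time and is no camera call.
- arm.job_done(): hands the job in; it is judged then, once.
Trained networks look in the newest picture that a camera, given by its name, has taken for a name from the list of things; names that differ only in an ending like _2 or _b are one class to them, and where a whole thing is asked for, a point or a joint stands for the part that bears it (a point fixed in the world has none). Each returns a list of dicts, best first, with "p" (0 to 1); they miss things now and then, are a little off and sometimes report something else, mostly with a low value. They report only what shows in the picture. A call takes as long as a camera call. They do not tell look-alikes from the thing itself.
- arm.search_frame(label, camera): "point" ([x, y, z] in m, in the coordinates of the camera as it stood for that picture, good to about 4 mm: the middle of the surface that is visible of it).
- arm.pinpoint(label, camera): "point" ([x, y, z] in m, in the coordinates of the camera as it stood for that picture, good to about 4 mm: a listed point, or the origin of a listed thing).
The state is a dict: "t": time; "q": joint angles; "qd": joint speeds; "joint_efforts": joint torques, N m; "eef_pos": TCP position; "ee_rot": TCP orientation; "force": force on the tool from outside, world axes, zero at the start; "moment": the same for the moment, N m; "width": finger opening in m; "gripper_force": force on a finger pad.
Only numpy, scipy, OpenCV 4.12 (cv2) and the standard library are available. Lean on these libraries where they do the work, as an engineer would, in place of code of your own. Each camera call takes 0.05 s, during which the arm holds its last target. There are 200 camera calls.

## Task

The padlock work is finished and the lock cylinder is next. Both top drawers of the dark green steel cabinet stand partly open: using only your fingertips to push, push the drawer with the padlock in it fully shut, and push the one with the lock cylinder in it outwards until it is fully open against its stop. Do not touch the padlock or the cylinder lying in the drawers, pick nothing up, and leave the things on the counter where they are; the order does not matter.

Things in the scene. Friction and masses are not known exactly. Their poses are not given: they have to be found in the camera images.
- blank_cabinet: dark green steel key-blank cabinet on the counter, fixed, 220 mm deep (x), 300 wide (y), 215 high, turned by up to 0.25 rad. Origin: middle of its underside; x to its back, y to its left as the robot sees it, z up. Two columns of three drawers; only the two top ones move (trays inside 198 mm long, 133 wide). The middle left one is fixed 45 mm open, its front ending 68 mm below the top front edges.
- front_left (a point): on the left top drawer, moving with it: middle of the top edge of its front panel, on the outer face. x points into the cabinet (shutting), y left along the front, z up. Panel 4 mm thick (inner face at +4 mm x), 138 wide, 63 high; a handle 40 mm wide sticks out 14 mm, 47 to 51 mm below this point; bare above it. Tray floor 61 mm below, side walls 15 mm below, cabinet top 9 mm above.
- front_right (a point): on the right top drawer, moving with it: middle of the top edge of its front panel, on the outer face. x points into the cabinet (shutting), y left along the front, z up. Panel 4 mm thick (inner face at +4 mm x), 138 wide, 63 high; a handle 40 mm wide sticks out 14 mm, 47 to 51 mm below this point; bare above it. Tray floor 61 mm below, side walls 15 mm below, cabinet top 9 mm above.
- blank_cabinet_drawer_3 (a joint): how far the left (+y of the cabinet) top drawer is out, in m: 0 fully shut (its front flush with the cabinet's face), 0.15 fully out against its stop. It slides straight and stays where it is left (friction about 1.5 N, light damping, no spring or catch). It starts 0.10 to 0.125 out.
- blank_cabinet_drawer_6 (a joint): how far the right (-y of the cabinet) top drawer is out, in m: 0 fully shut (its front flush with the cabinet's face), 0.15 fully out against its stop. It slides straight and stays where it is left (friction about 1.5 N, light damping, no spring or catch). It starts 0.10 to 0.125 out.
- padlock: brass padlock, 54 x 40 x 13 mm (x, y, z), lying flat in one of the two top drawers (left or right varies), in the part that is out of the cabinet, near the cabinet's face. Origin: centre of its underside. It rides along with the drawer. (The few thin key blanks there are fixed to the tray.)
- lock_cylinder: brass lock cylinder, 33 x 65 x 17 mm (x, y, z), lying in the other top drawer, at least 35 mm behind the drawer's front panel. Origin: centre of its underside. It rides along with the drawer. (The few thin key blanks there are fixed to the tray.)
- oiler: oil bottle with a spout, 45 mm across, 132 mm high, standing on the counter right of the cabinet; bystander. Origin: centre of its underside.
- padlock_b: a second padlock like the first, 54 x 40 x 13 mm, lying on the counter in front of the cabinet; bystander, not the one in the drawer. Origin: centre of its underside.
- marker: marker pen, 17 x 135 x 16 mm (x, y, z), lying on the counter in front of the cabinet; bystander. Origin: centre of its underside.
There are look-alikes about, which are no part of the job. Leave any orange look-alike of the lock_cylinder alone. Leave any purple look-alike of the padlock alone.

How it is judged:
By the outcome, as a careful person would: the job done as asked, in the order asked, and still so for the second after the job is handed in, with the robot touching nothing.
It also fails if it takes over 48 s, if anything falls off the work surface, if the arm or the gripper's body presses on something with over 40 N, if the wrist force passes 120 N, or if a joint passes its speed limit or range.

## Working session

There is one attempt and no reset: what is moved stays moved. The work goes in short steps, Python scripts to look and compute and a tool call to move; the robot and the scene stay as the last step left them, time stands still between calls to the robot, and variables do not carry over. Pictures are saved under pics/ and viewed, at most 10 in all, crops included, and the job is handed in when it is done.

Besides the shell and the picture viewer there is one more tool, called after ">>>" as name(argument=value, ...), one argument or row to a line, values as JSON. move_arm: Moves the arm, as the interface text tells. Its arguments: {"type":"object","properties":{"rows":{"type":"array","items":{"type":"object","properties":{"translation":{"type":"array","items":{"type":"number"}},"rot":{"type":"array","items":{"type":"number"}},"hand":{"type":"number"}}}},"squeeze":{"type":"number"}},"required":["rows"]}

```bash
mkdir -p pics
cat > h.py <<'E'
import numpy as np, cv2
from scipy.spatial.transform import Rotation as R
from station import arm
def rot(o):
    o=np.array(o,float)
    if o.shape==(3,3): return o
    return R.from_euler('xyz',o).as_matrix() if o.size==3 else R.from_quat(o).as_matrix()
def cam(n):
    p=arm.camera_params(n); return rot(p['orientation']),np.array(p['position']),p
def cloud(n,d):
    M,t,p=cam(n); f=d.shape[0]/2/np.tan(np.radians(p['vfov'])/2)
    v,u=np.mgrid[:d.shape[0],:d.shape[1]]
    return np.stack([(u-p['cx'])/f*d,(v-p['cy'])/f*d,d],-1)@M.T+t
def find(l,n,k='pinpoint'):
    M,t,p=cam(n)
    return [(np.round(M@np.array(r['point'])+t,4).tolist(),round(r['p'],2)) for r in getattr(arm,k)(l,n)]
E
python3 - <<'E'
from h import *
print(arm.camera_params('scene'),arm.camera_params('top'))
for n in('scene','top'):
    im,d=arm.grab_frame(n); cv2.imwrite(f'pics/{n}0.png',im[:,:,::-1]); np.save(n+'0.npy',d)
    for l in('front_left','front_right','blank_cabinet','padlock','lock_cylinder','oiler','marker'): print(n,l,find(l,n))
E
```

```text
{'vfov': 43.770017731187956, 'cx': 274.9323883469452, 'cy': 206.87205370071666, 'position': array([ 0.11650982, -0.65849418,  0.94471291]), 'orientation': array([-2.38511593e+00,  1.74594662e-03, -6.61617067e-01])} {'vfov': 43.916320220836205, 'cx': 281.22724656601594, 'cy': 203.58636586368817, 'position': array([ 0.3740537 , -0.09076979,  1.20272093]), 'orientation': array([-2.94360341, -0.01096958, -1.56566471])}
scene front_left []
scene front_right [([0.4996, -0.0572, 0.2064], 0.91)]
scene blank_cabinet []
scene padlock [([0.6289, -0.1802, 0.0026], 0.61), ([0.6019, -0.0489, 0.145], 0.6), ([0.46, 0.1644, -0.0011], 0.57)]
scene lock_cylinder [([0.4844, 0.039, -0.0018], 0.84), ([0.5771, 0.1151, 0.1447], 0.66)]
scene oiler [([0.6539, -0.3363, -0.0001], 0.67)]
scene marker [([0.4586, -0.1975, 0.002], 0.91)]
top front_left [([0.4784, 0.0887, 0.2045], 0.58)]
top front_right [([0.5026, -0.0538, 0.2066], 0.66)]
top blank_cabinet []
top padlock [([0.6218, -0.1762, -0.0043], 0.83), ([0.4614, 0.1657, -0.002], 0.79), ([0.4754, 0.0879, 0.2038], 0.31)]
top lock_cylinder [([0.5803, 0.1206, 0.1478], 0.86), ([0.4867, 0.0425, 0.0033], 0.86)]
top oiler [([0.6542, -0.3385, 0.0041], 0.73), ([0.4761, 0.0856, 0.206], 0.55)]
top marker [([0.4614, -0.1993, 0.0031], 0.75)]
```

View pics/scene0.png

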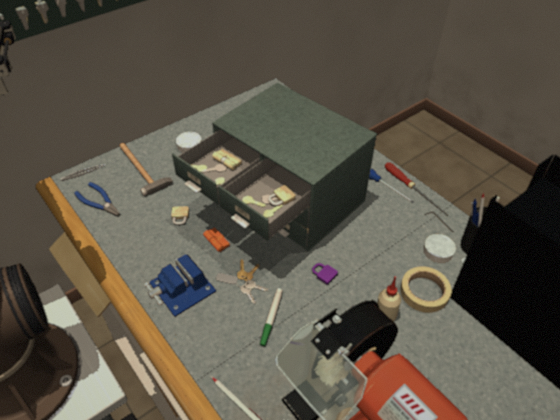

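View pics/top0.png

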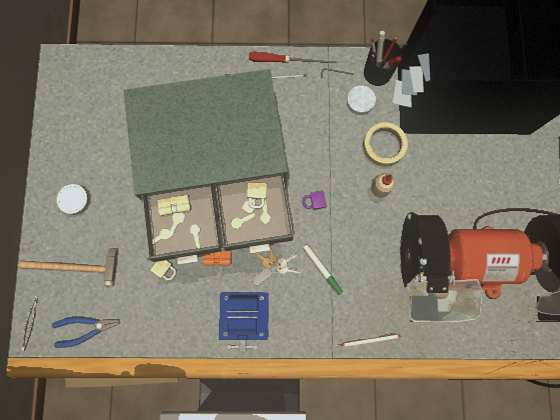

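The pictures show the cylinder in the left drawer (top ≈172,205) and the padlock in the right one (≈257,192). The purple padlock at (315,200) and the orange cylinder at (217,258) are look-alikes. So the right drawer gets shut and the left one gets pulled open. Next I'll fit the cabinet geometry.

Run:
```python
from h import *
d=np.load('top0.npy'); P=cloud('top',d)
m=(P[...,2]>.207)&(P[...,2]<.225)&(P[...,0]>.5)&(abs(P[...,1])<.3)&(d>0)
n,lab,st,_=cv2.connectedComponentsWithStats(m.astype(np.uint8)); i=1+st[1:,4].argmax()
Q=P[lab==i]; print(len(Q),np.median(Q[:,2]))
r=cv2.minAreaRect((Q[:,:2]*1000).astype(np.float32)); print(r); print(cv2.boxPoints(r))
# yaw via box axis near x
a=r[2]; a=(a+45)%90-45; yaw=np.radians(a); print('yaw',yaw)
c=np.array(r[0])/1000; Rz=np.array([[np.cos(yaw),-np.sin(yaw)],[np.sin(yaw),np.cos(yaw)]])
for n in('top','scene'):
    d=np.load(n+'0.npy'); P=cloud(n,d).reshape(-1,3); P=P[(d>0).ravel()]
    L=np.c_[(P[:,:2]-c)@Rz,P[:,2]]
    for s,nm in((1,'L'),(-1,'R')):
        k=(abs(L[:,1]-s*.072)<.05)&(L[:,0]<-.18)&(L[:,0]>-.3)
        e=L[k&(L[:,2]>.198)&(L[:,2]<.215)]
        print(n,nm,len(e),np.percentile(e[:,0],[2,10,50,90,98]).round(4),np.median(e[:,2]))
        for lo in (.15,.165,.18): 
            f=L[k&(L[:,2]>lo)&(L[:,2]<lo+.015)]; print('   ',lo,len(f),np.percentile(f[:,0],[5,30,50]).round(4) if len(f)>5 else '')
        # objects in tray: z>floor+8mm
        o=L[(L[:,0]<-.112)&(L[:,0]>-.215)&(abs(L[:,1]-s*.072)<.058)&(L[:,2]>.153)&(L[:,2]<.175)]
        print('  obj',len(o),o.min(0).round(3),o.max(0).round(3))
s=arm.get_state(); print(s['t'],s['eef_pos'],s['ee_rot'],s['q'],s['width'])
```

```text
15988 0.2159779037110492
((720.989013671875, 53.80950927734375), (222.96861267089844, 300.1484069824219), 9.467184066772461)
[[ 586.3385   183.50247]
 [ 635.70776 -112.55792]
 [ 855.6395   -75.88345]
 [ 806.27026  220.17694]]
yaw 0.16523353285752615
top L 140 [-0.2363 -0.236  -0.2347 -0.2327 -0.2321] 0.20649227427408273
    0.15 243 [-0.249  -0.2429 -0.238 ]
    0.165 40 [-0.2365 -0.2363 -0.2361]
    0.18 55 [-0.2366 -0.2362 -0.2361]
  obj 503 [-0.197  0.052  0.153] [-0.112  0.119  0.167]
top R 135 [-0.2371 -0.2369 -0.2355 -0.2335 -0.233 ] 0.20630383437012467
    0.15 203 [-0.25   -0.2449 -0.2406]
    0.165 43 [-0.2373 -0.237  -0.2369]
    0.18 56 [-0.2376 -0.2371 -0.2369]
  obj 343 [-0.181 -0.106  0.153] [-0.112 -0.063  0.164]
scene L 143 [-0.2377 -0.2373 -0.2357 -0.2337 -0.233 ] 0.20488888431285857
    0.15 203 [-0.25   -0.2427 -0.2373]
    0.165 135 [-0.2381 -0.2369 -0.2365]
    0.18 152 [-0.2379 -0.2368 -0.2364]
  obj 304 [-0.149  0.054  0.153] [-0.113  0.119  0.166]
scene R 175 [-0.2388 -0.2381 -0.2369 -0.2345 -0.2336] 0.20540732765592562
    0.15 237 [-0.2504 -0.2432 -0.2382]
    0.165 168 [-0.2383 -0.2375 -0.2371]
    0.18 180 [-0.2385 -0.2376 -0.2371]
  obj 264 [-0.163 -0.108  0.153] [-0.112 -0.061  0.164]
0.8 [0.27267213 0.61746    0.2405964 ] [-3.14153220e+00  5.48999494e-06 -4.15819836e-01] [ 1.44307775e+00  3.58556259e-01  1.19104701e-02  1.26679963e-05
 -1.22409101e+00 -2.88105559e-01] 0.0875520026748008
```

>>> move_arm(
  rows=[
    {"translation": [0, 0, -4], "rot": [0, 0, -7], "hand": 1},
    {"translation": [4, 4, -6], "rot": [0, 0, -14], "hand": 1},
    {"translation": [7, 6.5, -6], "rot": [0, 0, -20], "hand": 1},
    {"translation": [10, 9, -6], "rot": [0, 0, -26], "hand": 1},
    {"translation": [13, 12, -6], "rot": [0, 0, -33.3], "hand": 1},
    {"translation": [16, 14.5, -6], "rot": [0, 0, -33.3], "hand": 1},
    {"translation": [18.5, 17, -6], "rot": [0, 0, -33.3], "hand": 1},
    {"translation": [21, 19.5, -6], "rot": [0, 0, -33.3], "hand": 1},
  ],
  squeeze=20,
)

```text
t: 1.47
eef_pos: [0.3864, 0.3521, 0.3009]
ee_rot: [-3.141, -0.0, 0.166]
force: [0.0, 0.4, -0.1]
width: 0.0399
gripper_force: 0.0
```

```bash
cat >> h.py <<'E'
C=np.array([.721,.0538]); YAW=.1652
def go(lx,ly,z):
    s=arm.get_state(); c,w=np.cos(YAW),np.sin(YAW)
    p=np.array([*(C+[c*lx-w*ly,w*lx+c*ly]),z]); M=rot(s['ee_rot'])
    T=rot([np.pi,0,YAW])
    v=(np.array(s['eef_pos'][:2])-C); 
    print('t',s['t'],'local now',(c*v[0]+w*v[1]).round(4),(-w*v[0]+c*v[1]).round(4),'z',s['eef_pos'][2].round(4),'F',np.round(s['force'],1),'w',round(s['width'],4))
    print('cm',(M.T@(p-s['eef_pos'])*100).round(2),'deg',np.degrees(R.from_matrix(M.T@T).as_rotvec()).round(2))
E
python3 -c "
from h import *
go(-.212,.072,.30)"
```

```text
t 1.4667 local now -0.281 0.3493 z 0.3009 F [ 0.   0.4 -0.1] w 0.0399
cm [ 6.89 27.73  0.08] deg [-0.03 -0.02  0.02]
```

>>> move_arm(
  rows=[
    {"translation": [1, 4, 0], "rot": [0, 0, 0], "hand": 1},
    {"translation": [2, 8, 0], "rot": [0, 0, 0], "hand": 1},
    {"translation": [3, 12, 0], "rot": [0, 0, 0], "hand": 1},
    {"translation": [4, 16, 0], "rot": [0, 0, 0], "hand": 1},
    {"translation": [5, 20, 0], "rot": [0, 0, 0], "hand": 1},
    {"translation": [6, 24, 0], "rot": [0, 0, 0], "hand": 1},
    {"translation": [6.9, 27.7, 0], "rot": [0, 0, 0], "hand": 1},
    {"translation": [6.9, 27.7, 0], "rot": [0, 0, 0], "hand": 1},
  ],
)

```text
t: 2.13
eef_pos: [0.501, 0.0874, 0.3007]
ee_rot: [3.141, -0.0, 0.161]
force: [-0.4, 0.3, 0.9]
width: 0.0001
gripper_force: 0.0
```

Run:
```python
from h import *
im,d=arm.grab_frame('scene'); cv2.imwrite('pics/s1.png',cv2.resize(im[100:290,130:400,::-1],None,fx=2.5,fy=2.5))
go(-.212,.072,.191)
```

```text
t 2.1833 local now -0.2118 0.0713 z 0.3006 F [-0.   0.4 -0. ] w 0.0005
cm [-0.02 -0.07 10.96] deg [ 0.02  0.01 -0.28]
```

View pics/s1.png

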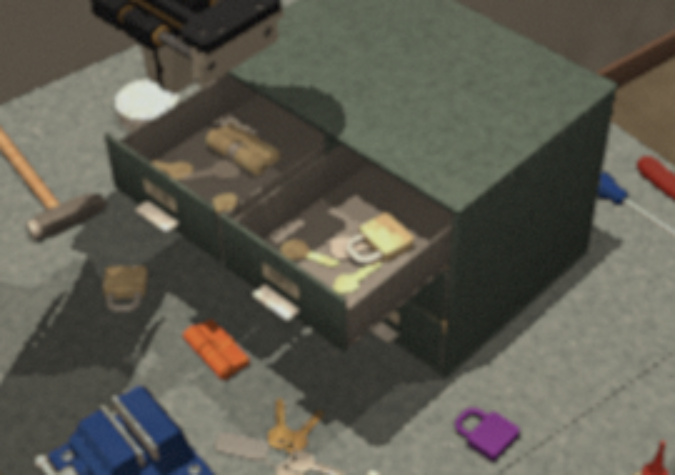

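The closed gripper hangs above the left drawer (fingers at about 180,65 in the crop, appearing behind it because of parallax). The cylinder is in the left drawer (240,148) and the padlock in the right (385,235). I'll go down behind the left panel.

>>> move_arm(
  rows=[
    {"translation": [0, 0, 2.5], "rot": [0, 0, 0], "hand": 1},
    {"translation": [0, 0, 5], "rot": [0, 0, 0], "hand": 1},
    {"translation": [0, 0, 7], "rot": [0, 0, 0], "hand": 1},
    {"translation": [0, 0, 8.5], "rot": [0, 0, 0], "hand": 1},
    {"translation": [0, 0, 10], "rot": [0, 0, 0], "hand": 1},
    {"translation": [0, 0, 11], "rot": [0, 0, 0], "hand": 1},
    {"translation": [0, 0, 11], "rot": [0, 0, 0], "hand": 1},
    {"translation": [0, 0, 11], "rot": [0, 0, 0], "hand": 1},
  ],
)

```text
t: 2.85
eef_pos: [0.4996, 0.0928, 0.1907]
ee_rot: [3.141, 0.0, 0.166]
force: [0.3, -0.6, 0.9]
width: 0.0004
gripper_force: 0.0
```

```bash
python3 -c "
from h import *
go(-.2465,.072,.191)"
```

```text
t 2.85 local now -0.212 0.0749 z 0.1907 F [ 0.3 -0.6  0.9] w 0.0004
cm [-3.45  0.28 -0.03] deg [0.02 0.03 0.06]
```

>>> move_arm(
  rows=[
    {"translation": [-0.5, 0, 0], "rot": [0, 0, 0], "hand": 1},
    {"translation": [-0.9, 0, 0], "rot": [0, 0, 0], "hand": 1},
    {"translation": [-1.3, 0, 0], "rot": [0, 0, 0], "hand": 1},
    {"translation": [-1.7, 0, 0], "rot": [0, 0, 0], "hand": 1},
    {"translation": [-2.1, 0, 0], "rot": [0, 0, 0], "hand": 1},
    {"translation": [-2.5, 0, 0], "rot": [0, 0, 0], "hand": 1},
    {"translation": [-2.8, 0, 0], "rot": [0, 0, 0], "hand": 1},
    {"translation": [-3.1, 0, 0], "rot": [0, 0, 0], "hand": 1},
  ],
)

```text
t: 3.52
eef_pos: [0.4689, 0.0873, 0.1909]
ee_rot: [-3.141, -0.001, 0.166]
force: [2.1, 1.3, 1.0]
width: 0.0005
gripper_force: 0.8
```

>>> move_arm(
  rows=[
    {"translation": [-0.1, 0, 0], "rot": [0, 0, 0], "hand": 1},
    {"translation": [-0.2, 0, 0], "rot": [0, 0, 0], "hand": 1},
    {"translation": [-0.3, 0, 0], "rot": [0, 0, 0], "hand": 1},
    {"translation": [-0.4, 0, 0], "rot": [0, 0, 0], "hand": 1},
    {"translation": [-0.4, 0, 0], "rot": [0, 0, 0], "hand": 1},
  ],
)

```text
t: 3.93
eef_pos: [0.465, 0.0865, 0.1905]
ee_rot: [3.142, 0.0, 0.165]
force: [0.3, 0.6, 1.6]
width: 0.0006
gripper_force: 0.5
```

```bash
python3 -c "
from h import *
go(-.2465,.072,.191)"
```

```text
t 3.9333 local now -0.2472 0.0744 z 0.1905 F [0.3 0.6 1.6] w 0.0006
cm [ 0.07  0.24 -0.05] deg [0.01 0.02 0.  ]
```

>>> move_arm(
  rows=[
    {"translation": [-0.1, 0, 0], "rot": [0, 0, 0], "hand": 1},
    {"translation": [-0.2, 0, 0], "rot": [0, 0, 0], "hand": 1},
    {"translation": [-0.3, 0, 0], "rot": [0, 0, 0], "hand": 1},
    {"translation": [-0.3, 0, 0], "rot": [0, 0, 0], "hand": 1},
  ],
)

```text
t: 4.27
eef_pos: [0.4644, 0.0865, 0.1906]
ee_rot: [3.142, -0.004, 0.166]
force: [13.8, -1.7, -9.2]
width: 0.0004
gripper_force: 6.7
```

Run:
```python
from h import *
go(-.2465,.072,.191)
d=arm.grab_frame('scene')[1]; P=cloud('scene',d).reshape(-1,3); P=P[(d>0).ravel()]
c,w=np.cos(YAW),np.sin(YAW); L=np.c_[(P[:,:2]-C)@np.array([[c,-w],[w,c]]),P[:,2]]
for s in(1,-1):
    f=L[(abs(L[:,1]-s*.072)<.05)&(L[:,0]<-.1)&(L[:,0]>-.3)&(L[:,2]>.17)&(L[:,2]<.2)]; f=f[f[:,0]<np.percentile(f[:,0],1)+.004]
    print(s,len(f),np.median(f[:,0]))
```

```text
t 4.2667 local now -0.2477 0.0745 z 0.1906 F [13.8 -1.7 -9.2] w 0.0004
cm [ 0.12  0.25 -0.04] deg [ 0.   -0.24  0.03]
1 281 -0.26365189060671446
-1 335 -0.2371112354747061
```

Stop contact: 14 N, with the panel measured at about 0.151 m out. I'll back off and rise.

>>> move_arm(
  rows=[
    {"translation": [0.8, 0, 0], "rot": [0, 0, 0], "hand": 1},
    {"translation": [1.6, 0, 0], "rot": [0, 0, 0], "hand": 1},
    {"translation": [1.6, 0, -1], "rot": [0, 0, 0], "hand": 1},
    {"translation": [1.6, 0, -4], "rot": [0, 0, 0], "hand": 1},
    {"translation": [1.6, 0, -7], "rot": [0, 0, 0], "hand": 1},
    {"translation": [0, 3, -7], "rot": [0, 0, 0], "hand": 1},
    {"translation": [-1.5, 6, -7], "rot": [0, 0, 0], "hand": 1},
    {"translation": [-2.5, 9, -7], "rot": [0, 0, 0], "hand": 1},
  ],
)

```text
t: 4.98
eef_pos: [0.4512, -0.0075, 0.2617]
ee_rot: [-3.141, -0.0, 0.167]
force: [0.3, -0.6, -1.2]
width: 0.0005
gripper_force: 0.0
```

```bash
python3 -c "
from h import *
go(-.272,-.072,.191)"
```

```text
t 4.9833 local now -0.2762 -0.0161 z 0.2617 F [ 0.3 -0.6 -1.2] w 0.0005
cm [0.41 5.6  7.06] deg [-0.04 -0.03  0.09]
```

>>> move_arm(
  rows=[
    {"translation": [0, 3, 0], "rot": [0, 0, 0], "hand": 1},
    {"translation": [0, 5.6, 0], "rot": [0, 0, 0], "hand": 1},
    {"translation": [0, 5.6, 0], "rot": [0, 0, 0], "hand": 1},
    {"translation": [0, 5.6, 2.5], "rot": [0, 0, 0], "hand": 1},
    {"translation": [0, 5.6, 5], "rot": [0, 0, 0], "hand": 1},
    {"translation": [0, 5.6, 7], "rot": [0, 0, 0], "hand": 1},
    {"translation": [0, 5.6, 7], "rot": [0, 0, 0], "hand": 1},
  ],
)

```text
t: 5.57
eef_pos: [0.4589, -0.0622, 0.1874]
ee_rot: [-3.141, 0.007, 0.164]
force: [0.3, -0.3, -0.4]
width: 0.0004
gripper_force: 0.0
```

```bash
python3 -c "
from h import *
go(-.1225,-.072,.191)"
```

```text
t 5.5667 local now -0.2776 -0.0713 z 0.1874 F [ 0.3 -0.3 -0.4] w 0.0004
cm [15.51  0.06 -0.47] deg [-0.03  0.38 -0.06]
```

>>> move_arm(
  rows=[
    {"translation": [1.2, 0, 0], "rot": [0, 0, 0], "hand": 1},
    {"translation": [2.2, 0, 0], "rot": [0, 0, 0], "hand": 1},
    {"translation": [2.8, 0, 0], "rot": [0, 0, 0], "hand": 1},
    {"translation": [3.3, 0, 0], "rot": [0, 0, 0], "hand": 1},
    {"translation": [3.9, 0, 0], "rot": [0, 0, 0], "hand": 1},
    {"translation": [4.6, 0, 0], "rot": [0, 0, 0], "hand": 1},
    {"translation": [5.4, 0, 0], "rot": [0, 0, 0], "hand": 1},
    {"translation": [6.2, 0, 0], "rot": [0, 0, 0], "hand": 1},
  ],
)

```text
t: 6.23
eef_pos: [0.5235, -0.0517, 0.1908]
ee_rot: [3.142, -0.0, 0.165]
force: [-1.4, -0.9, 0.5]
width: 0.0004
gripper_force: 0.8
```

>>> move_arm(
  rows=[
    {"translation": [0.9, 0, 0], "rot": [0, 0, 0], "hand": 1},
    {"translation": [1.8, 0, 0], "rot": [0, 0, 0], "hand": 1},
    {"translation": [2.7, 0, 0], "rot": [0, 0, 0], "hand": 1},
    {"translation": [3.6, 0, 0], "rot": [0, 0, 0], "hand": 1},
    {"translation": [4.5, 0, 0], "rot": [0, 0, 0], "hand": 1},
    {"translation": [5.4, 0, 0], "rot": [0, 0, 0], "hand": 1},
    {"translation": [6.2, 0, 0], "rot": [0, 0, 0], "hand": 1},
    {"translation": [7, 0, 0], "rot": [0, 0, 0], "hand": 1},
  ],
)

```text
t: 6.9
eef_pos: [0.5925, -0.0402, 0.1904]
ee_rot: [3.141, 0.0, 0.165]
force: [-2.2, -1.6, 0.4]
width: 0.0008
gripper_force: 0.8
```

```bash
python3 -c "
from h import *
go(-.1225,-.072,.191)"
```

```text
t 6.9 local now -0.1422 -0.0716 z 0.1904 F [-2.2 -1.6  0.4] w 0.0008
cm [ 1.97  0.04 -0.06] deg [0.01 0.02 0.01]
```

>>> move_arm(
  rows=[
    {"translation": [0.6, 0, 0], "rot": [0, 0, 0], "hand": 1},
    {"translation": [1.1, 0, 0], "rot": [0, 0, 0], "hand": 1},
    {"translation": [1.5, 0, 0], "rot": [0, 0, 0], "hand": 1},
    {"translation": [1.7, 0, 0], "rot": [0, 0, 0], "hand": 1},
    {"translation": [1.8, 0, 0], "rot": [0, 0, 0], "hand": 1},
    {"translation": [1.9, 0, 0], "rot": [0, 0, 0], "hand": 1},
    {"translation": [2.0, 0, 0], "rot": [0, 0, 0], "hand": 1},
    {"translation": [2.0, 0, 0], "rot": [0, 0, 0], "hand": 1},
  ],
)

```text
t: 7.57
eef_pos: [0.6102, -0.0371, 0.1904]
ee_rot: [-3.141, 0.002, 0.165]
force: [-5.0, -0.9, 1.4]
width: 0.0004
gripper_force: 2.6
```

```bash
python3 -c "
from h import *
go(-.1195,-.072,.191)"
```

```text
t 7.5667 local now -0.1243 -0.0715 z 0.1904 F [-5.  -0.9  1.4] w 0.0004
cm [ 0.48  0.05 -0.06] deg [-0.01  0.14 -0.  ]
```

>>> move_arm(
  rows=[
    {"translation": [0.1, 0, 0], "rot": [0, 0, 0], "hand": 1},
    {"translation": [0.2, 0, 0], "rot": [0, 0, 0], "hand": 1},
    {"translation": [0.2, 0, 0], "rot": [0, 0, 0], "hand": 1},
    {"translation": [0.2, 0, 0], "rot": [0, 0, 0], "hand": 1},
  ],
)

```text
t: 7.9
eef_pos: [0.6102, -0.0371, 0.1904]
ee_rot: [-3.141, 0.006, 0.165]
force: [-12.7, 0.0, 6.6]
width: 0.0003
gripper_force: 6.2
```

```bash
python3 -c "
from h import *
go(-.1195,-.072,.191)"
```

```text
t 7.9 local now -0.1242 -0.0715 z 0.1904 F [-12.7   0.    6.6] w 0.0003
cm [ 0.47  0.05 -0.06] deg [-0.02  0.32 -0.01]
```

No movement and 13 N: it's shut. I'll retreat and verify.

>>> move_arm(
  rows=[
    {"translation": [-0.8, 0, 0], "rot": [0, 0, 0], "hand": 1},
    {"translation": [-2.5, 0, 0], "rot": [0, 0, 0], "hand": 1},
    {"translation": [-4, 0, 0], "rot": [0, 0, 0], "hand": 1},
    {"translation": [-4, 0, -3], "rot": [0, 0, 0], "hand": 1},
    {"translation": [-4, 0, -6.5], "rot": [0, 0, 0], "hand": 1},
    {"translation": [-4, 0, -10], "rot": [0, 0, 0], "hand": 1},
    {"translation": [-4, 4, -12], "rot": [0, 0, 0], "hand": 1},
    {"translation": [-4, 8, -12], "rot": [0, 0, 0], "hand": 1},
  ],
)

```text
t: 8.57
eef_pos: [0.5895, -0.1202, 0.3171]
ee_rot: [3.14, -0.011, 0.17]
force: [1.8, -0.7, 0.1]
width: 0.0006
gripper_force: 0.0
```

>>> move_arm(
  rows=[
    {"translation": [0, 4, 0], "rot": [0, 0, 0], "hand": 1},
    {"translation": [0, 8, 0], "rot": [0, 0, 0], "hand": 1},
    {"translation": [0, 12, 0], "rot": [0, 0, 0], "hand": 1},
    {"translation": [0, 15, 0], "rot": [0, 0, 0], "hand": 1},
    {"translation": [0, 15, 0], "rot": [0, 0, 0], "hand": 1},
  ],
)

```text
t: 8.98
eef_pos: [0.612, -0.2738, 0.3096]
ee_rot: [3.141, 0.0, 0.162]
force: [-0.6, 1.0, 0.4]
width: 0.0006
gripper_force: 0.0
```

Run:
```python
from h import *
im,d=arm.grab_frame('top'); cv2.imwrite('pics/top2.png',im[:,:,::-1])
c,w=np.cos(YAW),np.sin(YAW)
for tag,D in (('before',np.load('top0.npy')),('after',d)):
    P=cloud('top',D).reshape(-1,3); P=P[(D>0).ravel()]
    L=np.c_[(P[:,:2]-C)@np.array([[c,-w],[w,c]]),P[:,2]]
    for s in(1,-1):
        f=L[(abs(L[:,1]-s*.072)<.05)&(L[:,0]<-.09)&(L[:,0]>-.3)&(L[:,2]>.17)&(L[:,2]<.212)]
        print(tag,s,len(f),np.percentile(f[:,0],[2,10,50]).round(4))
go(-.2,0,.3)
```

```text
before 1 246 [-0.2367 -0.2363 -0.2357]
before -1 248 [-0.2375 -0.2371 -0.2365]
after 1 52 [-0.2632 -0.2631 -0.2619]Traceback (most recent call last):
  File "<stdin>", line 9, in <module>
    return _quantile_unchecked(
        a, q, axis, out, overwrite_input, method, keepdims, weights)
    return _ureduce(a,
                    func=_quantile_ureduce_func,
    ...<5 lines>...
                    overwrite_input=overwrite_input,
                    method=method)
    r = func(a, **kwargs)
    result = _quantile(arr,
                       quantiles=q,
    ...<2 lines>...
                       out=out,
                       weights=wgt)
    slices_having_nans = np.isnan(arr[-1, ...])
                                  ~~~^^^^^^^^^
IndexError: index -1 is out of bounds for axis 0 with size 0
```

View pics/top2.png

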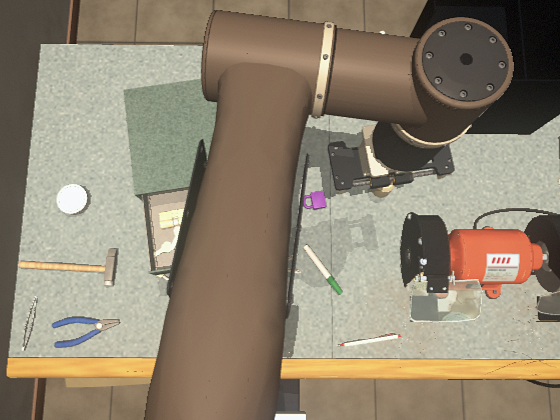

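The arm hides the right drawer in the top view; the left one shows fully out (about 150–185, 270). I'll check with the scene camera.

Run:
```python
from h import *
im,d=arm.grab_frame('scene'); cv2.imwrite('pics/s2.png',im[:,:,::-1])
```

```text
(no output)
```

View pics/s2.png

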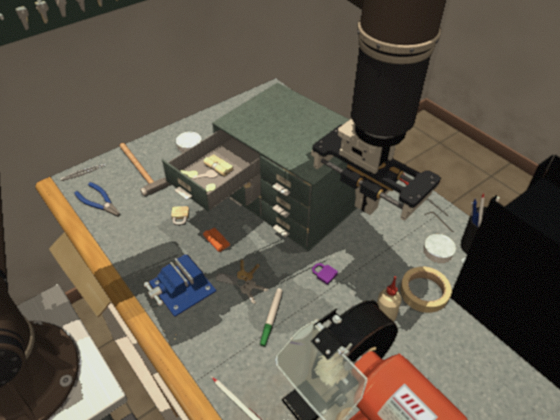

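The right drawer is flush with the ones below it (handles lined up at about 282,185 to 282,230). The left drawer is fully out with the cylinder inside (215,163), and the counter items haven't moved. One check of the numbers, then I'll hand in.

Run:
```python
from h import *
d=arm.grab_frame('scene')[1]; P=cloud('scene',d).reshape(-1,3); P=P[(d>0).ravel()]
c,w=np.cos(YAW),np.sin(YAW); L=np.c_[(P[:,:2]-C)@np.array([[c,-w],[w,c]]),P[:,2]]
for lo,hi in((.165,.2),(.09,.13)):
    f=L[(abs(L[:,1]+.085)<.035)&(abs(L[:,0]+.11)<.02)&(L[:,2]>lo)&(L[:,2]<hi)]; print(len(f),np.median(f[:,0]).round(4))
f=L[(abs(L[:,1]-.072)<.05)&(abs(L[:,0]+.262)<.01)&(L[:,2]>.165)&(L[:,2]<.2)]; print('L',len(f),np.median(f[:,0]).round(4))
```

```text
300 -0.1137
384 -0.1143
L 328 -0.2636
```

```bash
python3 -c "
from h import *
print(arm.job_done())"
```

```text
the job is handed in; nothing more can be done
None
```

The padlock drawer (right) is fully shut and the cylinder drawer (left) is fully open against its stop: the camera measures their fronts 150 mm apart. Nothing else was touched, and the job is handed in at about 9 s on the robot clock.

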